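# Stamp into the corner of the stamping guide

### The job

Pick up the thin black-handled knife, push its blade under the brass lip of the stamp case, lever the clear lid up with it until the lid stands about upright, leave the lid open and lay the knife back down flat on the desk. Then take the orange stamp out of the case, stand it upright on the stamping guide and press it squarely into the corner so that it firmly touches both metal fences at once, without ramming it. The program finishes while still holding the stamp pressed there; leave the ink jar, green stamp, little torii gate, ink pad and marker where they are.

Things in the scene. Friction and masses are not known exactly. Their poses are not given: they have to be found in the camera images.
- case: Fixed open-topped wooden case on the left of the desk, 116 (x) x 122 (y) x 57 mm high, walls and floor 6 mm. Origin: centre of its underside. Its own +x axis points from the front (lip side, facing the robot's right and the middle of the desk) to the hinge side. The orange stamp stands inside.
- lid (a joint): Hinge of the case's clear 4 mm lid, 0 = shut, 1.57 = upright, 1.75 = stop. The free edge swings up and back over the hinge (case +x side). The hinge is a little stiff: the lid stays where it is left, and about 1 N at the lip moves it.
- lid_hinge (a point): Point on the lid's hinge line, fixed to the case: its +x wall's outer top edge, 57 mm above the desk, mid-width; the hinge line runs along the case's y axis.
- lid_edge (a point): Middle of the free front edge of the lid, on its underside, 132 mm from the hinge line; moves with the lid. The brass lip (5 mm thick, 122 mm wide) overhangs the case's front wall by 16 mm, its underside 57 mm above the desk when shut: the blade goes under it from the front, level, pointing along the case's +x.
- knife: Loose thin knife lying flat, 90 g. Origin: underside of the handle's middle; +x points along the blade, z up. Black handle 80 long x 16 wide x 18 mm high, centred on the origin. Steel blade 15 mm wide, 2.5 mm thick, flush with the handle's underside, reaching 145 mm from the origin. Centre of mass about 14 mm ahead of the origin.
- knife_tip (a point): Middle of the blade's end, half way through its thickness (1.25 mm above the underside), on the knife's axis.
- stamp: Loose orange hand stamp, 85 to 170 g, 48 mm high. Origin: centre of its underside, z up. Foot 56 (x) x 40 (y) x 18 mm high, black rubber underneath; on it an upright grip ridge 44 (x) x 18 (y) x 30 mm high, centred. It starts standing on the floor of the case, 6 mm above the desk.
- guide: Fixed stamping guide on the right of the desk: plywood board 170 x 170 x 10 mm covered with white card. Origin: centre of its underside. Two aluminium fences stand 14 mm high on it.
- far_fence: Fence along the guide's +x edge, 12 mm thick, 170 mm long along the guide's y. Its inner face looks to the guide's -x and passes through the corner point.
- right_fence: Fence along the guide's -y edge, 12 mm thick, 158 mm long along the guide's x. Its inner face looks to the guide's +y and passes through the corner point.
- corner (a point): The inner corner of the guide: where the inner faces of both fences meet the board's top, 10 mm above the desk; 73 mm along +x and 73 mm along -y from the guide's centre. Its axes are those of the guide; free room lies to -x and +y of it.
- ink_jar: Bystander: amber glass jar with black cap, 44 mm across, 55 mm high.
- round_stamp: Bystander: round green hand stamp, 42 mm across, 62 mm high.
- torii: Bystander: small orange and black torii gate model, 125 mm wide, 104 mm high.
- ink_pad: Bystander: flat red ink pad box, 75 x 110 x 18 mm.
- marker: Bystander: blue marker pen, 150 mm long, 14 mm thick.
Mind the look-alikes: they are no part of the job. There is more than one size of the knife; the job needs the smaller.

How it is judged (in metres and radians):
On the way, in this order (a step that is already met when the one before it is completed fails the run):
1. the knife, under the lip, has levered the lid a good way up (value of joint lid above 0.35 rad and contact force between knife and lid above 0.1 N), for 0.1 s.
2. the lid stands open, about upright (value of joint lid above 1.2 rad), for 0.2 s.
At the end, for the whole second after the job is handed in: Fingers still on the stamp, which is at rest, upright (4 deg), down on the guide (4 mm), square to the fences (2.6 deg, any way round), in the corner and pressing each fence with over 1 N; lid open past 1.2 rad, knife flat on the desk (value of joint lid above 1.2 rad and height (world z) of knife below 0.01 m and height (world z) of knife_tip below 0.012 m and contact force between stamp and far_fence above 1 N and contact force between stamp and right_fence above 1 N and (angle between the x axis of stamp and the x axis of guide, either way round below 0.045 rad or angle between the x axis of stamp and the y axis of guide, either way round below 0.045 rad) and angle between stamp's own z axis and vertical below 0.07 rad and z of stamp in the frame of corner below 0.004 m and x of stamp in the frame of corner between -0.032 and -0.017 m and y of stamp in the frame of corner between 0.017 and 0.032 m and contact force between the fingers and stamp above 1 N and linear speed of stamp below 0.01 m/s); the arm keeps its last pose, push and grip.
It fails at once if the stamp is rammed against a fence (over 60 N) (contact force between stamp and far_fence above 60 N or contact force between stamp and right_fence above 60 N).
It fails at once if a bystander is moved by more than 30 mm (distance of any of ink_jar, round_stamp, torii, ink_pad, marker from where it was at the start of the episode above 0.03 m).
It also fails if it takes over 72 s, if anything falls off the work surface, if the arm or the gripper's body presses on something with over 40 N, if the wrist force passes 120 N, or if a joint passes its speed limit or range.

### The arm

A 6-joint arm with a two-finger parallel gripper is mounted at the origin on the work surface. World frame = base frame: x ahead of the robot, y to its left, z up, the work surface at z = 0. Lengths are in mm, angles in rad, forces in N, time in s.
With the tool pointing down it reaches from about 400 to 925 mm from the base axis. Payload 12.5 kg.
Tool frame: the origin (TCP) lies midway between the tips of the shut fingers; the grasp point (between the pads) lies 19 mm behind it (env.pinch_z is the z of the grasp point in the tool frame, in mm); z points along the fingers, y is the line along which they close (so a half turn about z gives the same grasp; the last joint's range is limited). The gripper opens to 95 mm and grips with 3 to 60 N. Pads are 20 mm wide; open, the fingers measure 119 mm over their backs; the gripper's body (75 mm by 180 mm) begins 59 mm behind the grasp point.
Start: joints at [-1.425, 0.491, 1.559, -0, 1.092, -0.106], TCP at [155.74, -605.303, 214.661] pointing down, gripper open.
Joint ranges: [-3.1, 3.1], [-0.84, 2.19], [0.05, 2.79], [-1.13, 4.28], [0.06, 2.93], [-2.69, 2.69]. Speed limits (rad/s): [2.22, 2.22, 2.79, 3.14, 3.14, 3.14].

### API

Orientations are given as [roll, pitch, yaw] about the fixed x, y, z axes, in that order (R = Rz(yaw) Ry(pitch) Rx(roll)).
In Python, from cell import env, eyes gives the robot as it stands.
- The arm moves only by the shell command python3 -m inch 'ROWS'. ROWS is JSON, a list of rows, each a list of 3 entries, a list of its own where there are three numbers: the shift along the tool's x, y, z in units of 60 mm (1.0 is 60 mm), then the turn about the tool's z in units of 5 degrees (1.0 is 5 degrees), then the closure, from -1 (fully open) to 1 (shut). In form: [[[tx, ty, tz], turn, claw], ...]. A call has exactly 10 rows; each row shifts and turns the commanded pose from where the row before left it, along the tool's axes as they then stand; what a row does not reach is not made up. A row lasts 1/8 s, in which the tool goes at most 62.5 mm and 10.7 degrees, less where a joint would pass 70% of its speed; a pose out of reach is approached as far as the arm can. A call is refused whole if a number of a shift passes 1 or a number of a turn 1, either way. A call with a gripper value outside its range is refused whole. The fingers move at their own pace and stop on an object; the grip force is fixed at half the most. Time passes only in rows, so rows that do not move let the fingers close, or fill a call up. It gives the time, the measured TCP pose, the force, the opening and the grip force at its end, in the units of the state.
- env.state(): the state, without advancing time (a new reading comes with each control period).
- eyes.read_camera(name): name is "side" or "top" or "wrist"; returns a dict with "pixels" (384x512x3 uint8, red, green, blue), "fx", "fy", "cx", "cy" (pixels), "distortion" ([k1, k2, p1, p2, k3] as OpenCV has them; the pictures are not rectified), "extrinsics" (4x4, takes a point from world to camera coordinates). Camera axes: x right, y down, z forward; pixel columns grow to the right and rows downward; lengths in mm; the calibration is good to about 2 mm. A picture is of the moment at which its call begins. There is no depth.
- env.job_done(): hands the job in; it is judged then, once.
Trained networks look in a picture, given as the dict that the camera call returned (one of the last four; its "shot" number tells which), for a name from the list of things; names that differ only in an ending like _2 or _b are one class to them, and where a whole thing is asked for, a point or a joint stands for the part that bears it (a point fixed in the world has none). Each returns a list of dicts, best first, with "score" (0 to 1); they miss things now and then, are a little off and sometimes report something else, mostly with a low value. They report only what shows in the picture. A call takes as long as a camera call. They do not tell look-alikes from the thing itself.
- eyes.boxes_of(name, picture): "centre" ([row, column] in pixels, amid what is visible of it).
- eyes.cut_out(name, picture): "mask" (384x512 bool, what is visible of it) and "centre" ([row, column] in pixels, amid what is visible of it).
- eyes.spot_point(name, picture): "centre" ([row, column] in pixels: a listed point, or the origin of a listed thing).
The state is a dict: "t": time; "joints": joint angles; "qvel": joint speeds; "tau": joint torques, N m; "eef_pos": TCP position; "tcp_rot": TCP orientation; "ft_force": force on the tool from outside, world axes, zero at the start; "moment": the same for the moment, N m; "opening": opening from 0.0 (shut) to 1.0 (fully open); "grip_force": force on a finger pad.
Only numpy, scipy, OpenCV 4.12 (cv2) and the standard library are available. Lean on these libraries where they do the work, as an engineer would, in place of code of your own. Each camera call takes 0.05 s, during which the arm holds its last target. There are 200 camera calls.

## Working session

There is one attempt and no reset: what is moved stays moved. The work goes in short steps, Python scripts to look and compute and a shell command to move; the robot and the scene stay as the last step left them, time stands still between calls to the robot, and variables do not carry over. Pictures are saved under pics/ and viewed, at most 10 in all, crops included, and the job is handed in when it is done.

```bash
ls; mkdir -p pics; python3 - <<'E'
from cell import env, eyes
import cv2
print(env.state(), env.pinch_z)
for n in ("top","side"):
    p=eyes.read_camera(n); cv2.imwrite(f"pics/{n}0.png",cv2.resize(p["pixels"][:,:,::-1],(800,600)))
    print(n,p["fx"],p["extrinsics"].round(3).tolist(),p["distortion"])
    for k in ("knife","knife_tip","stamp","corner","lid_edge","lid_hinge","guide","case"):
        print(k,[(round(d["score"],2),[round(float(v)) for v in d["centre"]]) for d in eyes.spot_point(k,p)[:4]])
E
```

```text
pics
{'t': 0.0, 'joints': array([-1.42463358e+00,  4.91557388e-01,  1.55943641e+00, -1.01260688e-05,
        1.09170842e+00, -1.05641036e-01]), 'qvel': array([-1.28152373e-05, -7.45787890e-04, -6.73107518e-04, -3.46824703e-03,
        4.86423479e-04, -1.68664337e-03]), 'tau': array([-3.32118987e-03, -6.12644720e+01, -2.58182824e+01,  6.91009476e-02,
        4.82373463e-02, -7.84565304e-05]), 'eef_pos': array([ 155.67915706, -605.0528029 ,  214.0675928 ]), 'tcp_rot': array([-3.14048833e+00, -1.08066606e-04,  2.51808393e-01]), 'ft_force': array([ 0.21379455, -0.44752894, -0.25506647]), 'moment': array([ 0.03856624, -0.00494226,  0.02606835]), 'grip_force': 0.0, 'opening': 0.99623679869332} -18.8
top 427.5470288926085 [[0.012, -1.0, -0.016, -43.156], [-0.991, -0.01, -0.135, 522.738], [0.135, 0.018, -0.991, 1192.055], [0.0, 0.0, 0.0, 1.0]] [-0.12805644  0.          0.          0.          0.        ]
knife [(0.95, [269, 149])]
knife_tip [(0.9, [169, 244]), (0.87, [282, 215])]
stamp []
corner [(0.57, [168, 332])]
lid_edge [(0.94, [189, 184])]
lid_hinge [(0.6, [187, 137])]
guide [(0.79, [197, 312])]
case [(0.62, [190, 162])]
side 357.397918521717 [[-0.91, -0.415, -0.01, 453.639], [-0.285, 0.642, -0.712, 240.587], [0.302, -0.645, -0.702, 957.534], [0.0, 0.0, 0.0, 1.0]] [-0.0322816  0.         0.         0.         0.       ]
knife [(0.87, [226, 270]), (0.8, [324, 283])]
knife_tip [(0.87, [262, 317]), (0.61, [209, 225]), (0.3, [246, 215])]
stamp [(0.58, [286, 196])]
corner [(0.79, [158, 260])]
lid_edge [(0.96, [244, 213])]
lid_hinge []
guide []
case [(0.58, [281, 209]), (0.4, [226, 268])]
```

View pics/top0.png

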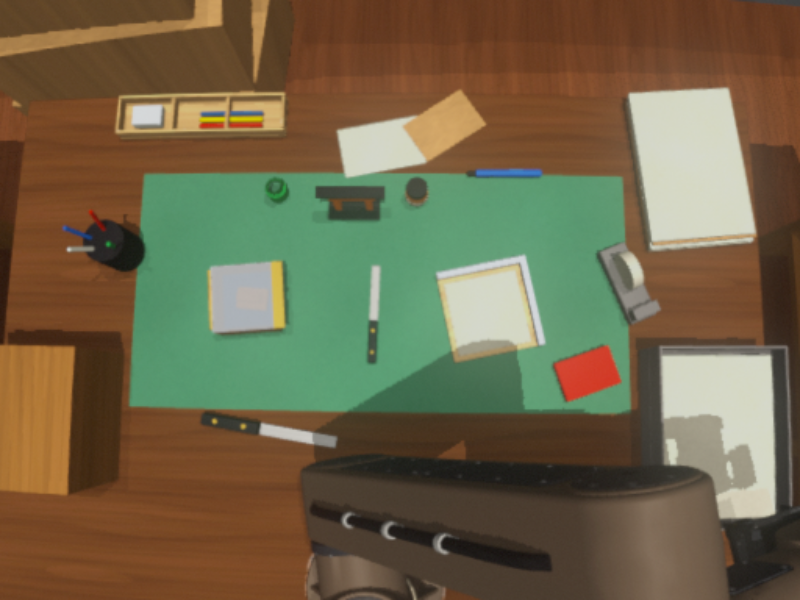

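View pics/side0.png

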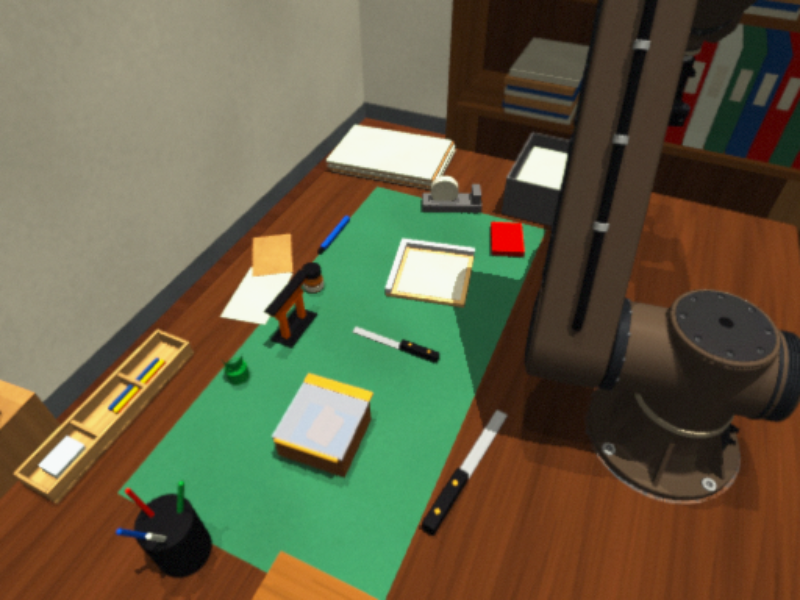

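Top view (800x600): there are two knives. The small one is at (372,315) on the green mat, handle toward the robot. The large one is at (265,430), half off the mat. The job needs the smaller, at (372,315). The case is at (247,297) with its lip on the right, and the guide is at (490,308) with fences on its far and right edges.

```bash
cat > h.py <<'E'
from cell import env, eyes
import numpy as np, cv2
from scipy.spatial.transform import Rotation as R
def ray(p,rc):
    K=np.array([[p["fx"],0,p["cx"]],[0,p["fy"],p["cy"]],[0,0,1]])
    u=cv2.undistortPoints(np.array([[[rc[1],rc[0]]]],float),K,np.array(p["distortion"]))[0,0]
    E=p["extrinsics"]; d=E[:3,:3].T@np.array([u[0],u[1],1]); return -E[:3,:3].T@E[:3,3], d/np.linalg.norm(d)
def plane(p,rc,z):
    o,d=ray(p,rc); return (o+d*(z-o[2])/d[2]).round(1)
def tri(obs):
    A=0;b=0
    for p,rc in obs:
        o,d=ray(p,rc); M=np.eye(3)-np.outer(d,d); A=A+M; b=b+M@o
    return np.linalg.solve(A,b).round(1)
def pix(p,X):
    K=np.array([[p["fx"],0,p["cx"]],[0,p["fy"],p["cy"]],[0,0,1]]);E=p["extrinsics"]
    q=cv2.projectPoints(np.array([X],float),cv2.Rodrigues(E[:3,:3])[0],E[:3,3],K,np.array(p["distortion"]))[0][0,0]
    return q[::-1]
def go(xyz,yaw=None):
    """shift (60mm units, tool axes at present yaw) and turn (5deg units) still needed"""
    s=env.state(); r=R.from_euler("xyz",s["tcp_rot"])
    v=r.inv().apply(np.array(xyz)-s["eef_pos"])/60
    # turn about tool z (down): world yaw falls
    t=None if yaw is None else np.degrees((s["tcp_rot"][2]-yaw+np.pi/2)%np.pi-np.pi/2)/5
    print("at",s["eef_pos"].round(1),s["tcp_rot"].round(3),"need",v.round(2),"turn",t,"n",(np.abs(v).max()))
def save(p,name,box=None):
    im=p["pixels"][:,:,::-1]
    if box: im=im[box[0]:box[1],box[2]:box[3]]
    f=min(800/im.shape[1],600/im.shape[0]); cv2.imwrite("pics/"+name,cv2.resize(im,None,fx=f,fy=f,interpolation=cv2.INTER_CUBIC))
E
python3 - <<'E'
from h import *
t=eyes.read_camera("top"); s=eyes.read_camera("side")
V=lambda x,y:(y/1.5625-.18,x/1.5625-.18)
print("knife tip",tri([(t,V(376,266)),(s,V(355,330))]),plane(t,V(376,266),1))
print("handle",tri([(t,V(372,341)),(s,V(419,350))]),plane(t,V(372,341),18),plane(t,V(372.,362),18))
for n,a in dict(lipfar=(283,261),lipnear=(285,329),hfar=(208,265),hnear=(211,332)).items(): print(n,plane(t,V(*a),61))
print("lip far corner tri",tri([(t,V(283,261)),(s,V(311,376))]),tri([(t,V(285,329)),(s,V(372,389))]))
for n,a in dict(c=(525,257),l=(437,273),r=(544,344)).items(): print("guide",n,plane(t,V(*a),24))
print("stamp",plane(t,V(251,298),54))
w=eyes.read_camera("wrist"); print(w["fx"],np.linalg.inv(w["extrinsics"])[:3].round(3).tolist())
save(t,"knife.png",(140,300,120,290))
go([500,0,250],np.pi)
E
```

```text
knife tip [593.6   4.2  -1.2] [593.7   4.2   1. ]
handle [450.    8.8  11.2] [449.4   8.4  18. ] [410.7   7.8  18. ]
lipfar [590.3 171.4  61. ]
lipnear [465.9 163.3  61. ]
hfar [582.1 310.9  61. ]
hnear [458.6 299.   61. ]
lip far corner tri [590.8 172.7  51. ] [468.4 163.   68.1]
guide c [ 609.4 -275.9   24. ]
guide l [ 577.2 -110.9   24. ]
guide r [ 446.5 -309.    24. ]
stamp [522.5 229.3  54. ]
343.1714351004634 [[0.248, -0.933, -0.259, 229.134], [-0.969, -0.239, -0.068, -587.817], [0.002, 0.268, -0.963, 385.369]]
at [ 155.8 -605.3  214.7] [ 3.142 -0.     0.252] need [ 8.07 -8.34 -0.59] turn 2.8853687838438526 n 8.34073717726387
```

View pics/knife.png

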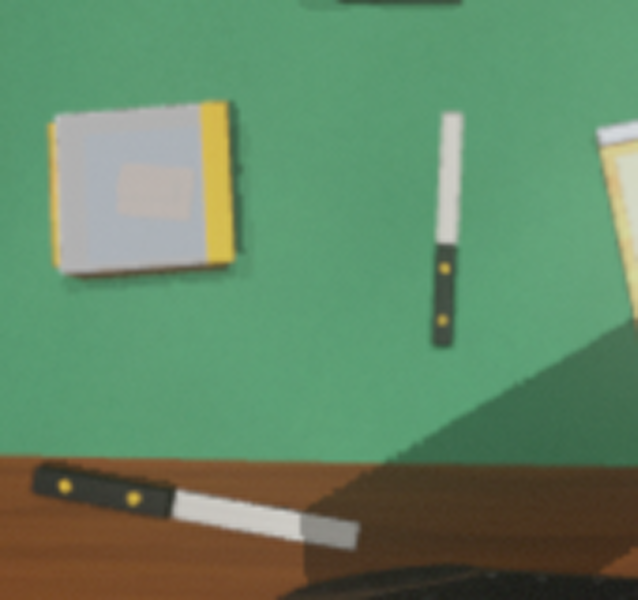

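The crop confirms the small knife: it is about 185 mm long, with the tip near (594,4) and the handle end near (410,8). Moving there now.

```bash
python3 -m inch '[[[0.6,-0.7,0],0,-1],[[0.6,-0.7,0],0,-1],[[0.6,-0.7,0],0,-1],[[0.6,-0.7,0],0,-1],[[0.6,-0.7,0],0,-1],[[0.6,-0.7,0],0,-1],[[0.6,-0.7,0],0,-1],[[0.6,-0.7,0],0,-1],[[0.6,-0.7,0],0,-1],[[0.6,-0.7,0],0,-1]]'
python3 -c "
from h import *
go([470,8,150],-0.03)"
```

```text
t: 2.3
eef_pos: [400.4, -107.2, 214.9]
tcp_rot: [3.141, -0.001, 0.252]
ft_force: [-0.3, -0.9, -0.7]
opening: 0.997
grip_force: 0.0
at [ 400.4 -107.2  214.9] [ 3.141e+00 -1.000e-03  2.520e-01] need [ 1.6  -1.57  1.08] turn 3.2280053599112035 n 1.6006896503462704
```

```bash
python3 -m inch '[[[0.5,-0.5,0.3],0,-1],[[0.5,-0.5,0.3],0,-1],[[0.6,-0.57,0.4],0,-1],[[0,0,0],1,-1],[[0,0,0],1,-1],[[0,0,0],1,-1],[[0,0,0],0.23,-1],[[0,0,0],0,-1],[[0,0,0],0,-1],[[0,0,0],0,-1]]'
python3 - <<'E'
from h import *
w=eyes.read_camera("wrist"); save(w,"w1.png")
print(pix(w,[449,8.5,18]),pix(w,[593.6,4.2,1]))
hsv=cv2.cvtColor(w["pixels"],cv2.COLOR_RGB2HSV)
green=(hsv[...,0]>55)&(hsv[...,0]<95)&(hsv[...,1]>70)
for nm,m in (("dark",hsv[...,2]<70),("blade",(hsv[...,1]<50)&(hsv[...,2]>120))):
    n,l,st,c=cv2.connectedComponentsWithStats(m.astype(np.uint8))
    for i in range(1,n):
        if st[i,4]>300: print(nm,st[i],c[i].round(1))
go([470,8,150],-0.03)
E
```

```text
t: 3.55
eef_pos: [469.3, 6.3, 154.6]
tcp_rot: [3.142, -0.0, -0.03]
ft_force: [-1.3, -1.4, 0.6]
opening: 1.002
grip_force: 0.0
[206.96923572 249.02498737] [ 45.94916745 248.65857686]
dark [  30   58   49  137 3023] [ 55.4 123.8]
dark [    0   161   512   223 68059] [245.4 302.5]
blade [ 384   31  128   40 1903] [447.5  50.6]
blade [ 241   43   17  117 1845] [248.7 100. ]
blade [   0   56   38  154 2942] [ 11.9 155.8]
blade [  394    57   118   166 15561] [457.1 137.4]
at [469.2   6.3 154.6] [ 3.142 -0.    -0.03 ] need [ 0.01 -0.03  0.08] turn 0.0034337576547693537 n 0.07720840543335637
```

View pics/w1.png

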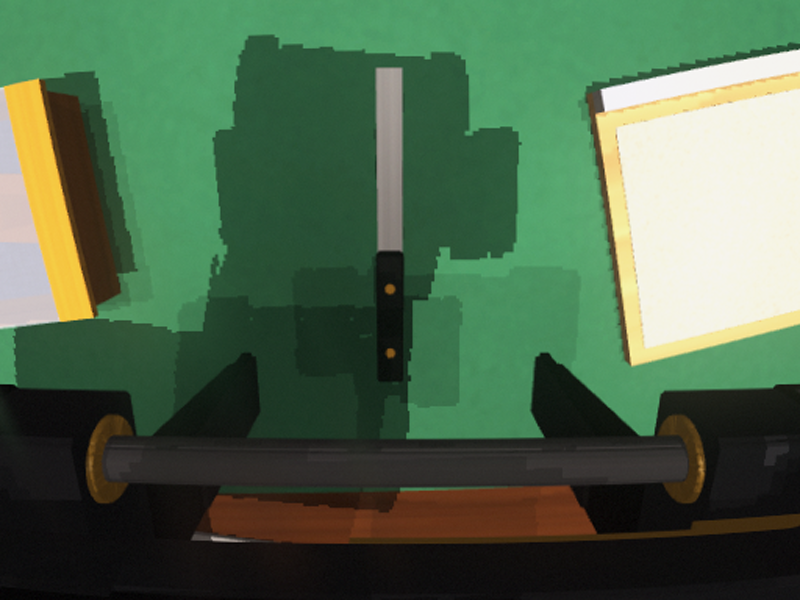

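The wrist picture shows the knife nearly vertical in the image. The tip is at (390,68), the handle front at (390,252) and the handle end at (390,381), all between the open fingers.

```bash
python3 - <<'E'
from h import *
w=eyes.read_camera("wrist")
V=lambda x,y:(y/1.5625-.18,x/1.5625-.18)
hsv=cv2.cvtColor(w["pixels"],cv2.COLOR_RGB2HSV)
m=(hsv[...,1]<50)&(hsv[...,2]>120); m[:,:235]=0; m[:,265:]=0; m[165:]=0
r,c=np.nonzero(m)
for row in (60,100,140): 
    print(plane(w,(row,c[r==row].mean()),2.5))
print("tip",plane(w,(r.min()-.5,c[r==r.min()+2].mean()),1.2))
print("handle front",plane(w,V(390,252),18),"rear",plane(w,V(390,381),18), plane(w,V(390,290),18),plane(w,V(390,353),18))
go([470,8,3],-0.03)
E
```

```text
[581.3   4.7   2.5]
[546.3   5.9   2.5]
[509.8   6.6   2.5]
tip [596.5   4.2   1.2]
handle front [492.4   6.7  18. ] rear [411.8   9.4  18. ] [469.8   7.4  18. ] [430.3   8.8  18. ]
at [469.3   6.3 154.6] [ 3.141 -0.    -0.03 ] need [ 0.01 -0.03  2.53] turn 0.0027605919887931816 n 2.527131734221213
```

```bash
python3 -m inch '[[[0.13,-0.02,0.5],0,-1],[[0,0,0.6],0,-1],[[0,0,0.6],0,-1],[[0,0,0.5],0,-1],[[0,0,0.33],0,-1],[[0,0,0],0,-1],[[0,0,0],0,0.5],[[0,0,0],0,1],[[0,0,0],0,1],[[0,0,0],0,1]]'
python3 -m inch '[[[0,0,0],0,1],[[0,0,0],0,1],[[0,0,0],0,1],[[0,0,0],0,1],[[0,0,0],0,1],[[0,0,-0.2],0,1],[[0,0,-0.4],0,1],[[0,0,-0.4],0,1],[[0,0,0],0,1],[[0,0,0],0,1]]'
```

```text
t: 4.9
eef_pos: [477.2, 7.3, 3.0]
tcp_rot: [3.141, -0.0, -0.03]
ft_force: [0.7, -0.3, -0.2]
opening: 0.633
grip_force: 0.0
t: 6.15
eef_pos: [476.9, 7.3, 62.7]
tcp_rot: [3.141, 0.0, -0.03]
ft_force: [-0.1, -0.1, -0.9]
opening: 0.166
grip_force: 30.0
```

```bash
python3 -m inch '[[[0,0,0],-1,1],[[0,0,0],-1,1],[[0,0,0],-1,1],[[0,0,0],-1,1],[[0,0,0],-1,1],[[0,0,0],-1,1],[[0,0,0],-1,1],[[0,0,0],-1,1],[[0,0,0],-1,1],[[0,0,0],-1,1]]'
python3 -m inch '[[[0,0,0],-1,1],[[0,0,0],-1,1],[[0,0,0],-1,1],[[0,0,0],-1,1],[[0,0,0],-1,1],[[0,0,0],-1,1],[[0,0,0],-1,1],[[0,0,0],-1,1],[[0,0,0],-1,1],[[0,0,0],-0.1,1]]'
python3 - <<'E'
from h import *
w=eyes.read_camera("wrist"); save(w,"w2.png")
for k in ("lid_edge","lid_hinge","knife_tip","stamp"):
    print(k,[(round(d["score"],2),[round(float(v)) for v in d["centre"]]) for d in eyes.spot_point(k,w)[:4]])
go([538,18,50],1.64)
E
```

```text
t: 7.4
eef_pos: [476.6, 7.3, 61.9]
tcp_rot: [-3.14, 0.001, 0.845]
ft_force: [0.6, -0.5, -1.1]
opening: 0.165
grip_force: 30.0
t: 8.65
eef_pos: [476.7, 7.3, 62.1]
tcp_rot: [-3.14, -0.0, 1.637]
ft_force: [-0.2, -0.6, -1.4]
opening: 0.165
grip_force: 30.0
lid_edge []
lid_hinge []
knife_tip [(0.82, [4, 252])]
stamp []
at [477.    7.3  62.6] [-3.141  0.     1.636] need [0.11 1.03 0.21] turn -0.050420815948834685 n 1.0263201036184155
```

View pics/w2.png

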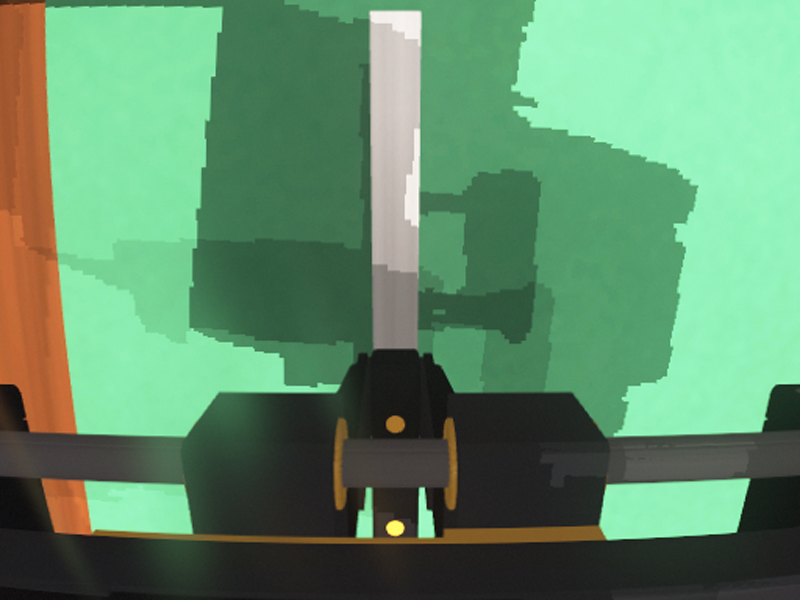

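Wrist picture: the knife is held straight, tip at (395,12). I'll rise and move toward the case to measure the lip.

```bash
python3 -m inch '[[[0.2,0.2,-0.6],0,1],[[0.2,0.2,-0.6],0,1],[[0.2,0.2,-0.6],0,1],[[0.2,0.2,-0.6],0,1],[[0.2,0.2,-0.6],0,1],[[0,0,0],0,1],[[0,0,0],0,1],[[0,0,0],0,1],[[0,0,0],0,1],[[0,0,0],0,1]]'
python3 - <<'E'
from h import *
w=eyes.read_camera("wrist"); save(w,"w3.png"); np.savez("w3.npz",**{k:np.array(v) for k,v in w.items() if k!="shot"})
for k in ("lid_edge","lid_hinge","knife_tip","stamp"):
    print(k,[(round(d["score"],2),[round(float(v)) for v in d["centre"]]) for d in eyes.spot_point(k,w)[:4]])
print(env.state()["eef_pos"])
E
```

```text
t: 10.15
eef_pos: [532.9, 70.9, 242.4]
tcp_rot: [-3.141, 0.0, 1.636]
ft_force: [-0.1, 0.3, -0.6]
opening: 0.167
grip_force: 30.0
lid_edge [(0.77, [77, 255])]
lid_hinge [(0.61, [6, 254]), (0.21, [11, 253])]
knife_tip [(0.68, [6, 255]), (0.6, [147, 37])]
stamp []
[533.00368044  71.05271623 242.77872005]
```

View pics/w3.png

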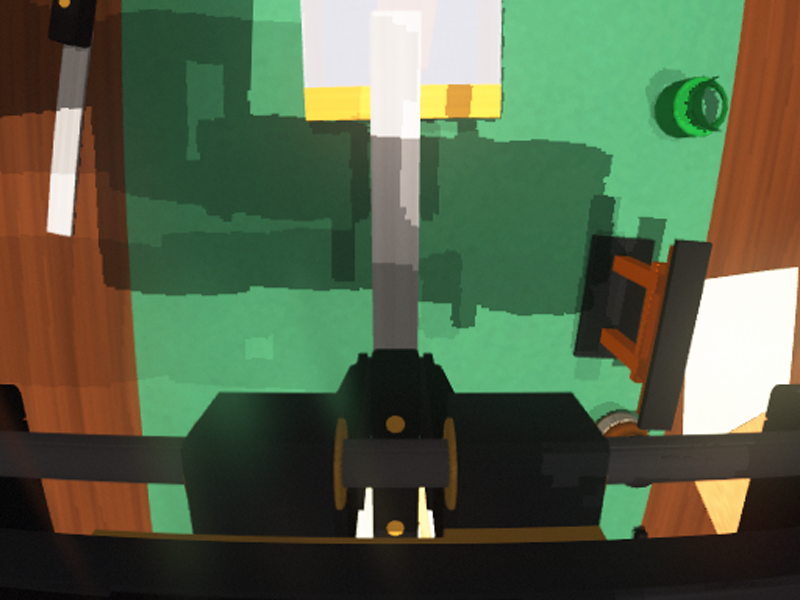

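The lip's front edge runs from (306,121) to (500,117), with the lid behind it and the knife blade over the middle.

```bash
python3 - <<'E'
from h import *
w={k:v for k,v in np.load("w3.npz").items()}; w={k:(float(v) if v.ndim==0 else v) for k,v in w.items()}
V=lambda x,y:(y/1.5625-.18,x/1.5625-.18)
a=plane(w,V(306,120.5),62);b=plane(w,V(500.5,117),62)
d=b-a; print(a,b,np.linalg.norm(d),"case yaw",np.arctan2(d[1],d[0])+np.pi/2)
print("rear of lip",plane(w,V(304,87),62),plane(w,V(501,83),62), plane(w,V(501,5),61))
t=eyes.read_camera("top"); s=eyes.read_camera("side")
rgb=t["pixels"].astype(int)
for nm,p in(("top",t),("side",s)):
    print(nm,[(round(d["score"],2),d["centre"]) for k in("lid_edge","lid_hinge","stamp") for d in eyes.spot_point(k,p)[:2]])
print("edge height tri",tri([(w,V(306,120.5)),(s,V(372,389))]),tri([(w,V(500.5,117)),(s,V(311,376))]))
E
```

```text
[470.9 164.2  62. ] [592.8 174.3  62. ] 122.31770109023466 case yaw 1.6534623058166817
rear of lip [469.  184.4  62. ] [591.  194.8  62. ] [586.8 240.9  61. ]
top [(0.88, [187.4, 132.9])]
side [(0.68, [245.2, 214.6]), (0.49, [182.3, 197.9]), (0.68, [286.0, 195.0])]
edge height tri [471.8 163.8  68. ] [591.7 173.8  51.9]
```

```bash
python3 - <<'E'
from h import *
go([543.8,25.2,49],1.653)
s=eyes.read_camera("wrist"); e=env.state(); r=R.from_euler("xyz",e["tcp_rot"])
print("tip expected px", pix(s,e["eef_pos"]+r.apply([119.6,0,1.75])), pix(s,e["eef_pos"]+r.apply([119.6,0,5.75])))
E
```

```text
at [533.   71.1 242.8] [3.142 0.    1.637] need [-0.77  0.13  3.23] turn -0.18632232615461025 n 3.2302761332141126
tip expected px [  0.97139981 251.48604931] [  3.29799372 251.51910738]
```

```bash
python3 -m inch '[[[-0.4,0.06,0],-0.2,1],[[-0.38,0.06,0],0,1],[[0,0,0.7],0,1],[[0,0,0.7],0,1],[[0,0,0.7],0,1],[[0,0,0.7],0,1],[[0,0,0.4],0,1],[[0,0,0],0,1],[[0,0,0],0,1],[[0,0,0],0,1]]'
python3 - <<'E'
from h import *
go([540.9,61.1,49],1.653)
print(env.state()["ft_force"],env.state()["moment"])
E
```

```text
t: 12.1
eef_pos: [544.3, 24.9, 52.0]
tcp_rot: [3.14, 0.0, 1.654]
ft_force: [-0.1, 0.3, -0.9]
opening: 0.167
grip_force: 30.0
at [544.3  24.9  52. ] [3.14  0.    1.654] need [ 0.61 -0.01  0.05] turn 0.014383233341482829 n 0.6056524428126814
[-0.05598272  0.34439556 -0.8532183 ] [ 0.02787066 -0.0909182  -0.04056876]
```

```bash
python3 - <<'E'
from h import *
s=eyes.read_camera("side"); w=eyes.read_camera("wrist"); e=env.state(); r=R.from_euler("xyz",e["tcp_rot"])
for z in (1.75,7,12): X=e["eef_pos"]+r.apply([119.6,0,z]); print(X.round(1),"side",pix(s,X).round(1),"wrist",pix(w,X).round(1))
X=e["eef_pos"]+r.apply([16,0,0]);print("handle front bottom",pix(s,X))
print([(d["score"],d["centre"]) for p in(s,w) for d in eyes.spot_point("knife_tip",p)[:3]])
save(s,"s3.png",(200,290,170,290))
hsv=cv2.cvtColor(w["pixels"],cv2.COLOR_RGB2HSV)
print([(x,hsv[x,253].tolist()) for x in range(0,14)])
E
```

```text
[534.1 144.1  50. ] side [239.7 221.2] wrist [  1.  251.3]
[534.1 144.1  44.7] side [240.9 221.4] wrist [  4.  251.3]
[534.1 144.1  39.7] side [242.  221.5] wrist [  6.8 251.4]
handle front bottom [212.81582145 235.16340439]
[(0.6, [261.7, 320.8]), (0.5, [238.8, 218.3]), (0.24, [177.0, 273.4]), (0.76, [3.9, 252.7])]
[(0, [69, 106, 175]), (1, [70, 109, 176]), (2, [69, 107, 177]), (3, [69, 107, 176]), (4, [69, 107, 177]), (5, [69, 105, 177]), (6, [67, 70, 194]), (7, [43, 10, 237]), (8, [15, 6, 250]), (9, [6, 5, 250]), (10, [10, 6, 250]), (11, [12, 5, 250]), (12, [12, 5, 250]), (13, [15, 6, 250])]
```

View pics/s3.png

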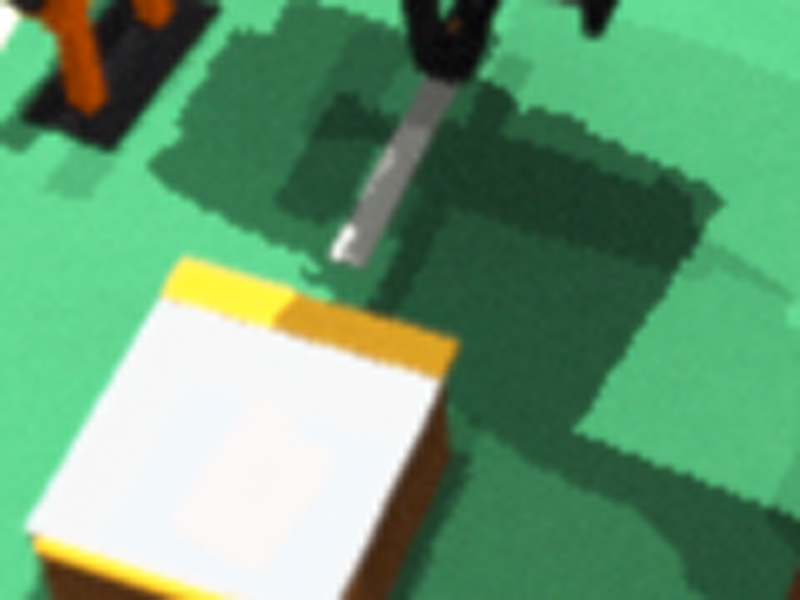

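Side crop: the tip at (348,260) sits in front of the lip and matches a level blade to within about 1 px. Inserting it now.

```bash
python3 -m inch '[[[0.15,0,0.03],0,1],[[0.15,0,0],0,1],[[0.15,0,0],0,1],[[0.13,0,0],0,1],[[0.05,0,0],0,1],[[0,0,0],0,1],[[0,0,0],0,1],[[0,0,0],0,1],[[0,0,0],0,1],[[0,0,0],0,1]]'
python3 - <<'E'
from h import *
e=env.state(); print(e["eef_pos"],e["ft_force"],e["moment"])
# lift path: tip follows radius r about hinge; knife underside starts z 50, contact when blade top hits 57
H=np.array([0,57.]); L=119
prev=None
for k,th in enumerate(np.linspace(0,1.5,11)):
    r=120-12*th/1.5
    p=np.array([-r*np.cos(th),r*np.sin(th)])
    if prev is not None: print(round(th,2),((p-prev)/60).round(3), p.round(1))
    prev=p
E
```

```text
t: 13.55
eef_pos: [540.5, 62.5, 49.0]
tcp_rot: [3.142, 0.0, 1.654]
ft_force: [-0.4, -0.1, -1.5]
opening: 0.166
grip_force: 30.0
[540.54920676  62.51279737  49.00291787] [-0.43535606 -0.07052353 -1.45407405] [-0.04432225 -0.08520823  0.00621876]
0.15 [0.042 0.296] [-117.5   17.8]
0.3 [0.085 0.283] [-112.3   34.8]
0.45 [0.126 0.265] [-104.8   50.6]
0.6 [0.162 0.24 ] [-95.1  65. ]
0.75 [0.194 0.211] [-83.4  77.7]
0.9 [0.222 0.178] [-70.1  88.4]
1.05 [0.243 0.141] [-55.5  96.8]
1.2 [0.259 0.102] [-40.  102.9]
1.35 [0.268 0.061] [-23.9 106.5]
1.5 [0.271 0.02 ] [ -7.6 107.7]
```

```bash
python3 -m inch '[[[0,0,-0.07],0,1],[[0,0,-0.07],0,1],[[0.02,0,-0.15],0,1],[[0.02,0,-0.15],0,1],[[0.04,0,-0.14],0,1],[[0.04,0,-0.14],0,1],[[0.06,0,-0.13],0,1],[[0.06,0,-0.13],0,1],[[0,0,0],0,1],[[0,0,0],0,1]]'
python3 - <<'E'
from h import *
e=env.state(); print(e["eef_pos"],e["ft_force"],e["moment"])
s=eyes.read_camera("side"); save(s,"s4.png",(190,310,160,320))
E
```

```text
t: 14.8
eef_pos: [539.2, 77.0, 107.7]
tcp_rot: [-3.141, -0.0, 1.654]
ft_force: [0.3, 0.2, -1.3]
opening: 0.165
grip_force: 30.0
[539.22569094  77.04582329 107.6865137 ] [ 0.34312196  0.19419514 -1.31586607] [-0.05229713 -0.08814156  0.03390475]
```

View pics/s4.png

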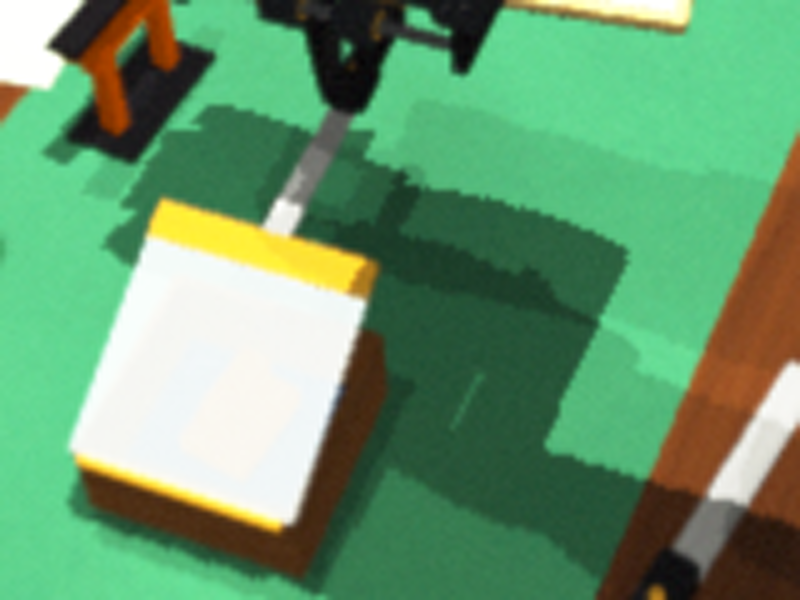

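The lid is up by roughly 0.4 rad, with the blade under the lip at (280,215). Continuing along the arc.

```bash
python3 -m inch '[[[0.08,0,-0.12],0,1],[[0.08,0,-0.12],0,1],[[0.1,0,-0.11],0,1],[[0.1,0,-0.1],0,1],[[0.11,0,-0.09],0,1],[[0.11,0,-0.09],0,1],[[0.12,0,-0.07],0,1],[[0.12,0,-0.07],0,1],[[0,0,0],0,1],[[0,0,0],0,1]]'
python3 - <<'E'
from h import *
e=env.state(); print(e["eef_pos"],e["ft_force"],e["moment"])
s=eyes.read_camera("side"); save(s,"s5.png",(170,310,160,320))
E
```

```text
t: 16.1
eef_pos: [535.1, 126.0, 153.9]
tcp_rot: [-3.141, 0.0, 1.654]
ft_force: [0.3, -0.2, -1.1]
opening: 0.164
grip_force: 30.0
[535.13121897 126.01037681 153.85944104] [ 0.34492721 -0.20031062 -1.05528441] [ 0.06671038 -0.1070184  -0.02858139]
```

View pics/s5.png

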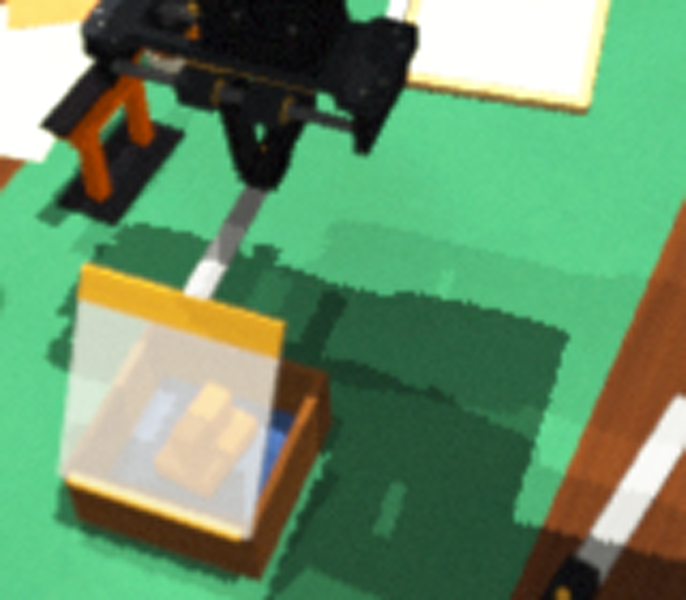

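The lid is open to about 1 rad and the stamp is visible inside. Pushing it to upright, then backing off.

```bash
python3 -m inch '[[[0.13,0,-0.05],0,1],[[0.13,0,-0.05],0,1],[[0.13,0,-0.03],0,1],[[0.13,0,-0.03],0,1],[[0.13,0,-0.01],0,1],[[0.13,0,-0.01],0,1],[[0.12,0,0],0,1],[[0,0,0],0,1],[[0,0,0],0,1],[[0,0,0],0,1]]'
python3 - <<'E'
from h import *
e=env.state(); print(e["eef_pos"],e["ft_force"],e["moment"])
E
```

```text
t: 17.4
eef_pos: [530.7, 179.6, 164.8]
tcp_rot: [-3.142, 0.0, 1.654]
ft_force: [-0.4, -0.4, -0.8]
opening: 0.165
grip_force: 30.0
[530.73961049 179.63353552 164.79048572] [-0.43296584 -0.44130788 -0.84623388] [-0.00789591 -0.10148232 -0.00972003]
```

```bash
python3 -m inch '[[[-0.4,0,0],0,1],[[-0.6,-0.2,0],0,1],[[-0.6,-0.3,0],0,1],[[-0.6,-0.3,0],0,1],[[-0.63,-0.28,0],0,1],[[0,0,0.7],0,1],[[0,0,0.7],0,1],[[0,0,0.7],0,1],[[0,0,0.3],0,1],[[0,0,0],0,1]]'
python3 - <<'E'
from h import *
go([480,10,3.5],1.654)
for n in("top","side"):
    p=eyes.read_camera(n)
    print(n,[(k,round(d["score"],2),d["centre"]) for k in("lid_edge","stamp","knife_tip") for d in eyes.spot_point(k,p)[:3]], "exp edge",[(th,pix(p,[521+.0826*132*np.cos(th),300.8-132*np.cos(th)*.9966,57+132*np.sin(th)]).round(1)) for th in(1.0,1.2,1.4,1.57)])
    x=e=env.state(); X=x["eef_pos"]+R.from_euler("xyz",x["tcp_rot"]).apply([118,0,2]); print("tip exp",X,pix(p,X))
E
```

```text
t: 18.65
eef_pos: [479.7, 5.1, 19.8]
tcp_rot: [-3.139, -0.0, 1.654]
ft_force: [-0.5, 0.1, -0.3]
opening: 0.165
grip_force: 30.0
at [479.7   5.1  19.8] [-3.139 -0.     1.654] need [0.08 0.01 0.27] turn -0.0021108144742008903 n 0.2723771951871988
top [('lid_edge', 0.79, [184.6, 125.7]), ('stamp', 0.76, [191.2, 163.9]), ('stamp', 0.35, [181.8, 125.4]), ('knife_tip', 0.37, [123.0, 266.2])] exp edge [(1.0, array([182.8, 150.2])), (1.2, array([182.7, 140.1])), (1.4, array([183. , 129.7])), (1.57, array([183.5, 120.9]))]
tip exp [471.00769483 122.66795735  19.72276062] [210.11763321 198.71071782]
side [('lid_edge', 0.9, [255.7, 187.4]), ('stamp', 0.4, [275.3, 209.2]), ('stamp', 0.33, [210.5, 191.0]), ('knife_tip', 0.78, [246.8, 245.2]), ('knife_tip', 0.58, [263.4, 322.2])] exp edge [(1.0, array([237. , 203.1])), (1.2, array([241.5, 198.1])), (1.4, array([248.1, 192.7])), (1.57, array([255.4, 188. ]))]
tip exp [470.74034173 122.74041824  19.39184749] [248.17352024 245.44136947]
```

```bash
python3 -m inch '[[[0,0,0.1],0,1],[[0,0,0.1],0,1],[[0,0,0.07],0,1],[[0,0,0],0,1],[[0,0,0],0,0],[[0,0,0],0,0],[[0,0,0],0,0],[[0,0,-0.4],0,0],[[0,0,-0.8],0,0],[[0,0,-0.8],0,0]]'
python3 -m inch '[[[0.2,0.2,-0.5],0,0],[[0.5,0.2,-0.4],0,0],[[0.7,0.2,-0.4],0,0],[[0.8,0.2,0],0,0],[[0.7,0.1,0],0,0],[[0,0,0],0,0],[[0,0,0],0,0],[[0,0,0],0,0],[[0,0,0],0,0],[[0,0,0],0,0]]'
python3 - <<'E'
from h import *
w=eyes.read_camera("wrist"); save(w,"w6.png")
np.savez("w6.npz",**{k:np.array(v) for k,v in w.items() if k!="shot"})
s=eyes.read_camera("side");t=eyes.read_camera("top")
for n,p in(("w",w),("s",s),("t",t)):
    print(n,[(k,round(d["score"],2),d["centre"]) for k in("stamp","knife","knife_tip") for d in eyes.spot_point(k,p)[:3]])
x=env.state();print(x["eef_pos"],x["opening"])
E
```

```text
t: 20.3
eef_pos: [480.0, 5.2, 125.9]
tcp_rot: [-3.141, -0.0, 1.654]
ft_force: [0.3, -0.5, 1.3]
opening: 0.497
grip_force: 0.0
t: 21.55
eef_pos: [519.7, 182.6, 202.6]
tcp_rot: [3.142, 0.0, 1.653]
ft_force: [-0.7, 0.1, -0.4]
opening: 0.502
grip_force: 0.0
w [('stamp', 0.86, [121.6, 264.2]), ('knife', 0.86, [324.3, 206.2]), ('knife', 0.73, [74.3, 51.7]), ('knife', 0.26, [121.2, 265.2]), ('knife_tip', 0.63, [242.3, 36.7])]
s [('stamp', 0.37, [270.7, 207.6]), ('stamp', 0.19, [214.2, 261.8]), ('knife', 0.79, [216.0, 263.1]), ('knife', 0.79, [323.2, 282.5]), ('knife_tip', 0.79, [250.6, 244.1]), ('knife_tip', 0.59, [263.7, 320.4])]
t [('knife', 0.83, [205.5, 247.3]), ('knife_tip', 0.8, [283.4, 217.6]), ('knife_tip', 0.53, [209.5, 199.1])]
[519.60214827 183.12800247 202.59797402] 0.49853102618707
```

View pics/w6.png

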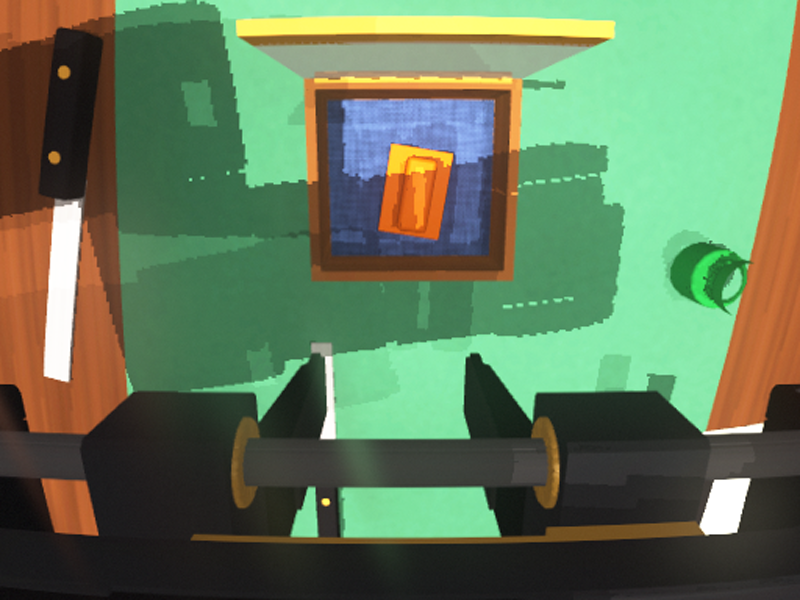

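Wrist picture: the lid stands upright at (425,30). The orange stamp is on the blue case floor, with foot corners (390,143), (454,152), (439,241), (378,233) and its ridge tilted a few degrees. The small knife lies on the mat at (325,430).

```bash
cat >> h.py <<'E'
def orange(w):
    hsv=cv2.cvtColor(w["pixels"],cv2.COLOR_RGB2HSV); d=eyes.cut_out("stamp",w)
    m=d[0]["mask"].astype(np.uint8); c=max(cv2.findContours(m,0,2)[0],key=cv2.contourArea)
    return cv2.minAreaRect(c), d[0]["centre"], m
E
python3 - <<'E'
from h import *
V=lambda x,y:(y/1.5625-.18,x/1.5625-.18)
w={k:v for k,v in np.load("w6.npz").items()}; w={k:(float(v) if v.ndim==0 else v) for k,v in w.items()}
P=np.array([plane(w,V(*a),24) for a in((390,143),(454,152),(439,241),(378,233))])
print(P,P.mean(0),[np.linalg.norm(P[i]-P[i-1]) for i in range(4)])
for d in (P[0]-P[3],P[1]-P[2]): print("yaw",np.arctan2(d[1],d[0]))
for d in (P[1]-P[0],P[2]-P[3]): print("yaw",np.arctan2(d[1],d[0])+np.pi/2)
w2=eyes.read_camera("wrist"); q,c,m=orange(w2); print(q,c)
b=[plane(w2,(a[1],a[0]),24) for a in cv2.boxPoints(q)]; print(b)
s=eyes.read_camera("side");t=eyes.read_camera("top")
print("tri centroid",[ (n,tri([(w2,c),(p,d["centre"])]),d["score"]) for n,p in(("s",s),("t",t)) for d in eyes.cut_out("stamp",p)[:1]])
go([P.mean(0)[0],P.mean(0)[1],120],1.5)
print("knife",[plane(p,x,h) for p,x,h in((t,(205.5,247.3),1),(t,(209.5,199.1),1))],tri([(t,(209.5,199.1)),(s,(250.6,244.1))]))
E
```

```text
[[510.1 265.   24. ]
 [550.8 262.9  24. ]
 [547.  205.6  24. ]
 [506.8 207.5  24. ]] [528.675 235.25   24.   ] [np.float64(57.594617804096934), np.float64(40.75414089390175), np.float64(57.425865252514896), np.float64(40.244875450173765)]
yaw 1.5134679093087549
yaw 1.5045756667697097
yaw 1.5192449903788792
yaw 1.5235677915210193
((265.9884338378906, 122.57514190673828), (41.359554290771484, 56.94541549682617), 8.746162414550781) [121.5, 265.2]
[array([506. , 209.4,  24. ]), array([510.3, 265.6,  24. ]), array([551., 263.,  24.]), array([548.2, 206.5,  24. ])]
tri centroid []
at [519.6 183.1 202.6] [3.142 0.    1.654] need [0.85 0.22 1.38] turn 1.766846960792972 n 1.3768010794054062
knife [array([488. , -17.7,   1. ]), array([474.6, 124.3,   1. ])] [474.5 123.6   6.6]
```

```bash
python3 -m inch '[[[0,0,0],0.8,0],[[0,0,0],0.8,0],[[0.4,0.05,0],0,0],[[0.477,0.05,0],0,0],[[0,0,0.6],0,0],[[0,0,0.6],0,0],[[0,0,0.4],0,0],[[0,0,0],0,0],[[0,0,0],0,0],[[0,0,0],0,0]]'
python3 - <<'E'
from h import *
go([528.7,235.3,27.5],1.515)
w=eyes.read_camera("wrist"); q,c,m=orange(w); print(q,c)
print(pix(w,[528.7,235.3,54]),pix(w,[528.7,235.3,24]))
E
```

```text
t: 23.7
eef_pos: [529.1, 235.4, 107.8]
tcp_rot: [3.14, -0.001, 1.515]
ft_force: [-0.0, 1.1, 0.6]
opening: 0.499
grip_force: 0.0
at [529.1 235.4 107.8] [ 3.140e+00 -1.000e-03  1.515e+00] need [-0.   -0.01  1.34] turn -0.004632878711736891 n 1.337962449937191
((250.5, 199.0), (80.0, 53.0), 90.0) [195.6, 248.6]
[211.79190159 251.14669535] [199.632335   251.25757972]
```

```bash
python3 -m inch '[[[0,0,0.4],0,0],[[0,0,0.4],0,0],[[0,0,0.3],0,0],[[0,0,0.15],0,0],[[0,0,0.08],0,0],[[0,0,0],0,0],[[0,0,0],0,0.5],[[0,0,0],0,1],[[0,0,0],0,1],[[0,0,0],0,1]]'
python3 -m inch '[[[0,0,0],0,1],[[0,0,0],0,1],[[0,0,0],0,1],[[0,0,-0.1],0,1],[[0,0,-0.3],0,1],[[0,0,-0.5],0,1],[[0,0,-0.6],0,1],[[0,0,-0.6],0,1],[[0,0,-0.6],0,1],[[0,0,0],0,1]]'
```

```text
t: 25.05
eef_pos: [528.6, 235.3, 27.0]
tcp_rot: [3.141, 0.0, 1.515]
ft_force: [-0.3, 1.1, 2.3]
opening: 0.188
grip_force: 30.0
t: 26.3
eef_pos: [529.4, 235.6, 192.3]
tcp_rot: [3.136, -0.002, 1.515]
ft_force: [-0.7, 0.0, -2.5]
opening: 0.184
grip_force: 30.0
```

```bash
python3 -m inch '[[[-0.95,0.17,0],0,1],[[-0.95,0.17,0],0,1],[[-0.95,0.17,0],0,1],[[-0.95,0.17,0],0,1],[[-0.95,0.17,0],0,1],[[-0.95,0.17,0],0,1],[[-0.95,0.17,0],0,1],[[-0.95,0.17,0],0,1],[[-0.95,0.17,0],0,1],[[-0.95,0.17,0],0,1]]'
python3 -m inch '[[[0,0,0],-0.9,1],[[0,0,0],-1,1],[[0,0,0],-1,1],[[0,0,0],0,1],[[0,0,0],0,1],[[0,0,0],0,1],[[0,0,0],0,1],[[0,0,0],0,1],[[0,0,0],0,1],[[0,0,0],0,1]]'
cat > g.py <<'E'
from h import *
w=eyes.read_camera("wrist"); cv2.imwrite("g.png",w["pixels"][:,:,::-1])
np.savez("g.npz",**{k:np.array(v) for k,v in w.items() if k!="shot"})
for k in("corner","guide","far_fence","right_fence","stamp"):
    print(k,[(round(d["score"],2),plane(w,d["centre"],10)) for d in eyes.spot_point(k,w)[:2]])
for k in("far_fence","right_fence"):
    for d in eyes.cut_out(k,w)[:1]:
        m=d["mask"].astype(np.uint8); c=max(cv2.findContours(m,0,2)[0],key=cv2.contourArea); q=cv2.minAreaRect(c)
        b=np.array([plane(w,(a[1],a[0]),24) for a in cv2.boxPoints(q)]); print(k,round(d["score"],2),q,b.tolist())
t=eyes.read_camera("top")
print("top corner",[(d["score"],plane(t,d["centre"],10)) for d in eyes.spot_point("corner",t)[:2]])
go([570,-243,150],1.771)
E
python3 g.py
```

```text
t: 27.55
eef_pos: [597.9, -341.2, 188.0]
tcp_rot: [-3.14, -0.001, 1.514]
ft_force: [1.3, -0.4, -0.5]
opening: 0.184
grip_force: 30.0
t: 28.8
eef_pos: [598.4, -339.5, 188.9]
tcp_rot: [3.142, 0.0, 1.768]
ft_force: [-0.3, 0.2, -2.1]
opening: 0.187
grip_force: 30.0
corner [(0.71, array([ 601.4, -268.3,   10. ]))]
guide [(0.78, array([ 517.2, -213.6,   10. ]))]
far_fence [(0.75, array([ 592.6, -195.6,   10. ]))]
right_fence [(0.87, array([ 523.5, -287.4,   10. ]))]
stamp [(0.88, array([ 610.1, -396.6,   10. ]))]
far_fence 0.96 ((276.4999694824219, 58.49999237060547), (116.99998474121094, 12.999998092651367), 90.0) [[581.9, -175.9, 24.0], [593.4, -173.5, 24.0], [615.6, -276.3, 24.0], [603.3, -278.8, 24.0]]
right_fence 0.58 ((189.03213500976562, 112.21902465820312), (13.726573944091797, 162.13990783691406), 88.9291763305664) [[447.0, -298.5, 24.0], [600.8, -266.7, 24.0], [603.6, -279.3, 24.0], [448.6, -311.6, 24.0]]
top corner [(0.88, array([ 599.7, -263.3,   10. ]))]
at [ 598.4 -339.6  188.9] [3.142 0.    1.768] need [ 1.67 -0.15  0.65] turn -0.03866702105569074 n 1.67082723310755
```

Both fences give a guide yaw of 0.205, and the corner comes out at about (600.7,-266.6). The tool's x axis then runs along guide +y and its y axis along guide +x.

```bash
python3 -m inch '[[[0.6,-0.1,0],-0.1,1],[[0.7,-0.1,0],0,1],[[0.6,-0.095,0],0,1],[[0,0,0.7],0,1],[[0,0,0.7],0,1],[[0,0,0.6],0,1],[[0,0,0.4],0,1],[[0,0,0],0,1],[[0,0,0],0,1],[[0,0,0],0,1]]'
python3 - <<'E'
from h import *
go([557.7,-231.3,31],1.776); print(env.state()["ft_force"])
E
```

```text
t: 30.55
eef_pos: [558.6, -231.7, 46.1]
tcp_rot: [3.14, 0.001, 1.776]
ft_force: [-0.1, -0.7, -1.4]
opening: 0.188
grip_force: 30.0
at [ 558.6 -231.7   46.1] [3.140e+00 1.000e-03 1.776e+00] need [ 0.01 -0.01  0.25] turn 0.003912383142197046 n 0.25160788557106345
[-0.13808432 -0.68723886 -1.35326621]
```

Lower until it just touches the card.

```bash
python3 -m inch '[[[0,0,0.08],0,1],[[0,0,0.08],0,1],[[0,0,0.05],0,1],[[0,0,0.03],0,1],[[0,0,0.02],0,1],[[0,0,0],0,1],[[0,0,0],0,1],[[0,0,0],0,1],[[0,0,0],0,1],[[0,0,0],0,1]]'
python3 -c "
from h import *
for i in range(3): print(env.state()['ft_force'].round(1),env.state()['eef_pos'].round(1)); eyes.read_camera('top')"
```

```text
t: 31.8
eef_pos: [557.9, -231.4, 30.9]
tcp_rot: [3.141, 0.0, 1.776]
ft_force: [-6.5, 2.9, 19.5]
opening: 0.185
grip_force: 30.0
[-6.5  2.9 19.5] [ 557.9 -231.4   30.9]
[-5.5  2.2 20.5] [ 557.9 -231.4   30.9]
[-7.6  2.6 18.1] [ 557.9 -231.4   30.9]
```

```bash
python3 -m inch '[[[0,0,-0.01],0,1],[[0,0.04,0],0,1],[[0,0.04,0],0,1],[[0,0.04,0],0,1],[[0,0.03,0],0,1],[[-0.04,0,0],0,1],[[-0.04,0,0],0,1],[[-0.04,0,0],0,1],[[-0.03,0,0],0,1],[[0,0,0],0,1]]'
cat > f.py <<'E'
from h import *
F=[];P=[]
for i in range(3): s=env.state(); F.append(s["ft_force"]); P.append(s["eef_pos"]); eyes.read_camera('top')
f=np.mean(F,0);p=np.mean(P,0); ex=np.array([.979,.2036,0]);ey=np.array([-.2036,.979,0])
print("F guide x %.1f y %.1f z %.1f"%(f@ex,f@ey,f[2]),"TCP gx %.1f gy %.1f z %.1f"%(p@ex-533.9,p@ey+383.3,p[2]),s["tcp_rot"].round(4),s["opening"].round(3),s["t"])
E
python3 f.py
```

```text
t: 33.2
eef_pos: [568.7, -237.4, 31.0]
tcp_rot: [3.141, -0.001, 1.776]
ft_force: [-2.9, 8.1, 12.7]
opening: 0.186
grip_force: 30.0Traceback (most recent call last):
  File "f.py", line 5, in <module>
    print("F guide x %.1f y %.1f z %.1f"%(f@ex,f@ey,f[2]),"TCP gx %.1f gy %.1f z %.1f"%(p@ex-533.9,p@ey+383.3,p[2]),s["tcp_rot"].round(4),s["opening"].round(3),s["t"])
                                                                                                                                          ^^^^^^^^^^^^^^^^^^
AttributeError: 'float' object has no attribute 'round'
```

```bash
sed -i 's/s\["opening"\].round(3)/s["opening"]/' f.py; python3 -m inch '[[[0,0,-0.01],0,1],[[0,0,0],0,1],[[0,0.02,0],0,1],[[0,0.02,0],0,1],[[0,0,0],0,1],[[0,0,0],0,1],[[0,0,0],0,1],[[0,0,0],0,1],[[0,0,0],0,1],[[0,0,0],0,1]]'
python3 f.py
```

```text
t: 34.6
eef_pos: [570.4, -238.0, 31.0]
tcp_rot: [-3.14, -0.0, 1.776]
ft_force: [-6.3, 0.8, 10.2]
opening: 0.187
grip_force: 30.0
F guide x -6.0 y 2.3 z 9.8 TCP gx -24.0 gy 34.2 z 31.0 [-3.1404e+00 -3.0000e-04  1.7765e+00] 0.18990833789617834 34.7
```

```bash
python3 -m inch '[[[0,0,-0.01],0,1],[[0,0.02,0],0,1],[[0,0.02,0],0,1],[[0,0.01,0],0,1],[[-0.03,0,0],0,1],[[-0.03,0,0],0,1],[[0,0,0],0,1],[[0,0,0],0,1],[[0,0,0],0,1],[[0,0,0],0,1]]'
python3 f.py
```

```text
t: 36.0
eef_pos: [574.7, -240.9, 31.0]
tcp_rot: [3.142, 0.0, 1.776]
ft_force: [-0.3, -1.3, -1.0]
opening: 0.188
grip_force: 30.0
F guide x -0.0 y -0.7 z -1.0 TCP gx -20.3 gy 30.5 z 31.0 [-3.1415  0.      1.7763] 0.19099928032108163 36.1
```

```bash
python3 -m inch '[[[0,0.01,0],0,1],[[0,0.01,0],0,1],[[-0.02,0,0],0,1],[[-0.01,0,0],0,1],[[0,0,0],0,1],[[0,0,0],0,1],[[0,0,0],0,1],[[0,0,0],0,1],[[0,0,0],0,1],[[0,0,0],0,1]]'
python3 f.py
```

```text
t: 37.4
eef_pos: [575.1, -241.3, 31.1]
tcp_rot: [-3.139, -0.002, 1.777]
ft_force: [-5.8, 5.4, 4.7]
opening: 0.188
grip_force: 30.0
F guide x -4.4 y 6.1 z 5.1 TCP gx -20.0 gy 30.0 z 31.1 [-3.1392e+00 -2.3000e-03  1.7768e+00] 0.19045383690415854 37.5
```

```bash
python3 -m inch '[[[0,0.01,0],0,1],[[-0.01,0,0],0,1],[[0,0.01,0],0,1],[[0,0,0],0,1],[[0,0,0],0,1],[[0,0,0],0,1],[[0,0,0],0,1],[[0,0,0],0,1],[[0,0,0],0,1],[[0,0,0],0,1]]'
python3 f.py
```

```text
t: 38.8
eef_pos: [575.2, -241.3, 31.1]
tcp_rot: [-3.137, -0.004, 1.777]
ft_force: [-11.6, 4.7, 9.2]
opening: 0.188
grip_force: 30.0
F guide x -10.1 y 7.3 z 9.3 TCP gx -19.9 gy 29.9 z 31.1 [-3.1369 -0.0037  1.777 ] 0.1885798620436635 38.9
```

```bash
python3 -m inch '[[[-0.01,0,0],0,1],[[-0.01,0,0],0,1],[[0,0,0],0,1],[[0,0,0],0,1],[[0,0,0],0,1],[[0,0,0],0,1],[[0,0,0],0,1],[[0,0,0],0,1],[[0,0,0],0,1],[[0,0,0],0,1]]'
python3 f.py; python3 - <<'E'
from h import *
p=eyes.read_camera("side"); w=eyes.read_camera("wrist"); t=eyes.read_camera("top")
print("lid_edge",[d["centre"] for d in eyes.spot_point("lid_edge",p)[:1]],"stamp tri",[tri([(w,a["centre"]),(p,b["centre"])]) for a in eyes.spot_point("stamp",w)[:1] for b in eyes.spot_point("stamp",p)[:2]],"knife",[plane(t,d["centre"],0) for d in eyes.spot_point("knife",t)[:2]])
E
```

```text
t: 40.2
eef_pos: [575.3, -241.7, 31.1]
tcp_rot: [-3.136, -0.005, 1.777]
ft_force: [-11.8, 9.8, 11.8]
opening: 0.189
grip_force: 30.0
F guide x -9.9 y 11.8 z 11.6 TCP gx -19.9 gy 29.5 z 31.1 [-3.1364 -0.0049  1.7772] 0.1882624172250661 40.3
lid_edge [] stamp tri [array([ 576.2, -231.4,   30.8])] knife [array([296. , 265.7,   0. ])]
```

```bash
python3 -m inch '[[[0,0,-0.01],0,1],[[0,0,-0.01],0,1],[[0,0,0],0,1],[[0,0,0],0,1],[[0,0,0],0,1],[[0,0,0],0,1],[[0,0,0],0,1],[[0,0,0],0,1],[[0,0,0],0,1],[[0,0,0],0,1]]'
python3 f.py
```

```text
t: 41.95
eef_pos: [575.5, -242.5, 31.3]
tcp_rot: [-3.137, -0.004, 1.777]
ft_force: [-8.8, 3.3, -1.5]
opening: 0.191
grip_force: 30.0
F guide x -7.7 y 5.0 z -1.0 TCP gx -19.8 gy 28.7 z 31.3 [-3.1366 -0.004   1.7771] 0.18718454793437864 42.05
```

```bash
python3 -m inch '[[[-0.01,0,0],0,1],[[-0.01,0,0],0,1],[[-0.01,0,0],0,1],[[0,0,0],0,1],[[0,0,0],0,1],[[0,0,0],0,1],[[0,0,0],0,1],[[0,0,0],0,1],[[0,0,0],0,1],[[0,0,0],0,1]]'
python3 f.py
```

```text
t: 43.35
eef_pos: [575.9, -244.3, 31.2]
tcp_rot: [-3.137, -0.004, 1.777]
ft_force: [-8.7, 3.1, -1.9]
opening: 0.186
grip_force: 30.0
F guide x -7.7 y 4.6 z -1.6 TCP gx -19.8 gy 26.8 z 31.2 [-3.1366 -0.0039  1.777 ] 0.18793339567128017 43.45
```

It was still sliding along the far fence, so the right fence is not reached yet. I'll ease off x and continue in y.

```bash
python3 -m inch '[[[0,-0.02,0],0,1],[[0,0,0],0,1],[[-0.01,0,0],0,1],[[-0.01,0,0],0,1],[[-0.01,0,0],0,1],[[0,0,0],0,1],[[0,0,0],0,1],[[0,0,0],0,1],[[0,0,0],0,1],[[0,0,0],0,1]]'
python3 f.py
```

```text
t: 44.75
eef_pos: [575.8, -244.6, 31.3]
tcp_rot: [-3.138, -0.006, 1.777]
ft_force: [-2.9, 14.1, 0.4]
opening: 0.187
grip_force: 30.0
F guide x 0.0 y 14.7 z -0.1 TCP gx -20.0 gy 26.6 z 31.3 [-3.1378 -0.0057  1.7767] 0.18552324799399775 44.85
```

```bash
python3 -m inch '[[[0.01,0,0],0,1],[[0,0.01,0],0,1],[[0,0.01,0],0,1],[[0,0.01,0],0,1],[[0,0,0],0,1],[[0,0,0],0,1],[[0,0,0],0,1],[[0,0,0],0,1],[[0,0,0],0,1],[[0,0,0],0,1]]'
python3 f.py
```

```text
t: 46.15
eef_pos: [575.9, -244.4, 31.3]
tcp_rot: [-3.135, -0.006, 1.777]
ft_force: [-11.0, 6.7, 3.4]
opening: 0.185
grip_force: 30.0
F guide x -9.6 y 9.5 z 3.6 TCP gx -19.9 gy 26.7 z 31.3 [-3.135  -0.006   1.7768] 0.18788044203651016 46.25
```

```bash
python3 -m inch '[[[-0.01,0,0],0,1],[[0,0.01,0],0,1],[[0,0,0],0,1],[[0,0,0],0,1],[[0,0,0],0,1],[[0,0,0],0,1],[[0,0,0],0,1],[[0,0,0],0,1],[[0,0,0],0,1],[[0,0,0],0,1]]'
python3 f.py; python3 - <<'E'
from h import *
for n in("side","top"):
    p=eyes.read_camera(n); print(n,[(k,round(d["score"],2),np.round(d["centre"])) for k in("lid_edge","knife_tip") for d in eyes.spot_point(k,p)[:3]])
E
```

```text
t: 47.55
eef_pos: [575.9, -244.5, 31.3]
tcp_rot: [-3.134, -0.007, 1.777]
ft_force: [-15.4, 10.3, 7.6]
opening: 0.186
grip_force: 30.0
F guide x -12.6 y 13.0 z 6.7 TCP gx -19.8 gy 26.7 z 31.3 [-3.1336 -0.0071  1.777 ] 0.1833762882901123 47.65
side [('lid_edge', 0.83, array([256., 188.])), ('knife_tip', 0.78, array([250., 246.])), ('knife_tip', 0.74, array([260., 321.])), ('knife_tip', 0.62, array([178., 274.]))]
top [('lid_edge', 0.6, array([185., 124.])), ('knife_tip', 0.69, array([182., 126.]))]
```

Both fences are pressed at about 12–13 N, the lid is still upright and the knife is where I laid it. Handing in.

```bash
python3 -c "
from cell import env
print(env.job_done())"
```

```text
the job is handed in; nothing more can be done
None
```

I handed the job in with the lid at about 1.5 rad and the knife flat on the mat; the orange stamp is held in the guide corner, pressing both fences with about 12–13 N. The hand-in returned no verdict.

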